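# Set the banding wheel and throwing gauge

## Robot

A 6-joint arm with a two-finger parallel gripper is mounted at the origin on the work surface. World frame = base frame: x ahead of the robot, y to its left, z up, the work surface at z = 0. Lengths are in m, angles in degrees, forces in N, time in s.
With the tool pointing down it reaches from about 0.275 to 0.75 m from the base axis. Payload 10.2 kg.
Tool frame: the origin (TCP) lies at the very end of the fingers, on their centre line; the grasp point (between the pads) lies 19 mm behind it (manip.grip_depth is the distance from the TCP to the grasp point, in m); z points along the fingers, y is the direction in which the jaws open and shut (so a half turn about z gives the same grasp; the last joint's range is limited). The gripper opens to 88 mm and grips with 3 to 60 N. Pads are 18 mm wide; open, the fingers measure 123 mm over their backs; the gripper's body (75 mm by 187 mm) begins 45 mm behind the grasp point.
Start: joints at [54.866, 17.928, 85.812, -0, 76.261, -12.8], TCP at [0.2, 0.486, 0.239] pointing down, gripper open.
Joint ranges: [-168.41, 168.41], [-55.51, 124.54], [10.69, 146.95], [-70.63, 250.63], [1, 178], [-165.06, 165.06]. Speed limits (degrees/s): [136.94, 136.94, 172.46, 180, 180, 180].

## Interface

Orientations are given as [roll, pitch, yaw] about the fixed x, y, z axes, in that order (R = Rz(yaw) Ry(pitch) Rx(roll)).
In Python, from bench import manip, fingers, ik, sensors, imaging, sign_off gives the robot as it stands. Calls block until the motion is done:
- manip.move_pose(position, orientation): joint-space move of the TCP to a pose.
- manip.move_l(position, rot=None, rate=0.15): straight line of the TCP; rot=None keeps the orientation; rate is the mean speed in m/s.
- manip.set_joints(angles): joint-space move.
- fingers.gripper_to(opening): finger opening in m; the grip force is fixed at half the most; returns when the fingers have stopped.
- manip.hold(seconds).
- ik(position, orientation): joint angles nearest the present ones, or None.
- sensors.get_state(): the state.
- imaging.camera(name): name is "scene" or "top" or "wrist"; returns (picture, depth): 400x640x3 uint8, red, green, blue; 400x640 float32, m along the optical axis (not along the pixel's ray), 0 where there is no reading.
- imaging.camera_params(name): a dict with "intrinsics" (3x3 intrinsics, pixels), "rvec" (rotation vector, rad) and "tvec" (3), from world to camera coordinates, as OpenCV has them; the wrist camera has in their place "hand_eye" (4x4, takes a point from camera to tool coordinates, whose origin is the TCP and whose axes are the flange's). Camera axes: x right, y down, z forward; pixel columns grow to the right and rows downward; lengths in m; the calibration is good to about 2 mm. A picture is of the moment at which its call begins: read the wrist's pose just before it. camera_params takes no time and is no camera call.
A pose or a line that the arm cannot do raises manip.PlanningError and nothing moves.
- sign_off(): hands the job in, once; it reports no verdict.
The state is a dict: "t": time; "joint_positions": joint angles; "joint_velocities": joint speeds; "joint_efforts": joint torques, N m; "eef_pos": TCP position; "tcp_rot": TCP orientation; "ft_force": force on the tool from outside, world axes, zero at the start; "ft_torque": the same for the moment, N m; "opening": finger opening in m.
Only numpy, scipy, OpenCV 4.12 (cv2) and the standard library are available. Lean on these libraries where they do the work, as an engineer would, in place of code of your own. Each camera call takes 0.05 s, during which the arm holds its last target. There are 200 camera calls.

## Task

Get the potter's wheel ready for banding the dish: with a fingertip push a spoke of the wheel round until the blue spoke points straight at the post of the gauge, then push the gauge's wooden pointer arm round until it points straight at the middle of the wheel, so that the red-ended pointer lies above the blue spoke. Only push these two with the finger; do not touch, lift or shift the clay dish on the wheel, and leave the little vase, the clay finial and the wooden rib alone.

Things in the scene. Friction and masses are not known exactly. Their poses are not given: they have to be found in the camera images.
- wheel_hub (a point): Banding wheel, on its vertical axis at the plate's top face, 62 mm above the table; point x runs along the blue spoke, z up, turning with the wheel. Plate 150 mm across; four spokes 90 degrees apart (one blue, three grey) reach 150 mm from the axis, bars 16 mm wide, top 70 mm and underside 50 mm above the table, free air below beyond the fixed foot (170 mm across).
- blue_tip (a point): Middle of the outer end of the blue spoke, 150 mm from the wheel's axis, 60 mm above the table.
- wheel (a joint): Turn of the wheel in rad, growing anticlockwise seen from above; 0 when the blue spoke points along world +x. No end stop in reach. It turns stiffly (about 0.12 N m of friction, 1 to 2 N at the spoke's end) and stays where it is left.
- gauge_pivot (a point): Throwing gauge: on the vertical axis of its post at the arm's mid-height, 135 mm above the table; point x runs along the pointer arm, z up, turning with it. Post 16 mm thick, fixed foot 84 mm across and 16 mm high, brass collar 34 mm across, top 160 mm above the table. It stands 240 to 290 mm from the wheel's axis, to the left or right of the wheel.
- pointer_tip (a point): Outer end of the pointer arm (red end), 190 mm from the post's axis, 135 mm above the table. The arm is a straight level bar, 10 mm wide and 20 mm high (125 to 145 mm above the table), pale wood with the last 30 mm red.
- pointer (a joint): Turn of the pointer arm on its post in rad, growing anticlockwise seen from above; 0 points away from the robot (the gauge is set within 0.1 rad of that); it swings 2.2 rad either way, turns stiffly (about 0.1 N m of friction) and stays where it is left.
- dish_center (a point): Centre (half-way up) of the loose clay dish that stands in the middle of the wheel's plate, 116 mm across the rim, 38 mm high, rim 100 mm above the table. It rides round with the wheel. Not to be touched.
- vase_center (a point): Centre of the little clay vase, 76 mm across, 85 mm high, loose on the table on the side of the wheel away from the gauge. Bystander.
- finial_center (a point): Centre of the pointed clay finial, 60 mm across the foot, 120 mm high, loose on the table near the vase. Bystander.
- rib_center (a point): Centre of the wooden potter's rib, a flat piece 50 x 110 x 14 mm lying loose on the table beyond the wheel. Bystander.
Mind the look-alikes: they are no part of the job. Leave any purple or turquoise look-alike of the part that bears dish_center alone.

How it is judged (in metres and radians):
On the way, in this order (a step that is already met when the one before it is completed fails the run):
1. The blue spoke points at the gauge's post and the wheel is at rest (x of gauge_pivot in the frame of wheel_hub above 0.05 m and y of gauge_pivot in the frame of wheel_hub between -0.02 and 0.02 m and velocity of joint wheel between -0.05 and 0.05 rad/s and velocity of joint pointer between -0.05 and 0.05 rad/s), for 0.3 s.
2. The pointer arm points at the middle of the wheel and is at rest, the blue spoke still pointing at the post (all of step 1 and x of wheel_hub in the frame of gauge_pivot above 0.05 m and y of wheel_hub in the frame of gauge_pivot between -0.02 and 0.02 m), for 0.3 s.
At the end, for the whole second after the job is handed in: At rest: the blue spoke's line passes within 20 mm of the post's axis and the pointer's line within 20 mm of the wheel's axis, each on its own side; the dish is upright within 15 mm of the wheel's centre; bystanders within 20 mm of their start (all of step 2 and distance between dish_center and wheel_hub below 0.035 m and angle between dish_center's own z axis and vertical below 0.15 rad and distance of each of vase_center, finial_center, rib_center from where it was at the start of the episode below 0.02 m and horizontal distance between dish_center and wheel_hub below 0.015 m); the robot touches nothing.
It fails at once if The dish is touched by the robot (contact force between any of the fingers, the arm and dish above 0.5 N).
It fails at once if The dish is lifted off, tipped or shifted off the middle of the wheel (distance between dish_center and wheel_hub above 0.035 m or horizontal distance between dish_center and wheel_hub above 0.015 m or angle between dish_center's own z axis and vertical above 0.2 rad).
It fails at once if The vase is moved or lifted (distance of vase_center from where it was at the start of the episode above 0.02 m).
It fails at once if The finial is moved or lifted (distance of finial_center from where it was at the start of the episode above 0.02 m).
It fails at once if The rib is moved or lifted (distance of rib_center from where it was at the start of the episode above 0.02 m).
It also fails if it takes over 64 s, if anything falls off the work surface, if the arm or the gripper's body presses on something with over 40 N, if the wrist force passes 120 N, or if a joint passes its speed limit or range.

## Working session

There is one attempt and no reset: what is moved stays moved. The work goes in short steps, each a Python script; the robot and the scene stay as the last script left them, time stands still between calls to the robot, and variables do not carry over. Pictures are saved under pics/ and viewed, about 8 in all and at most 12, crops included, and the job is handed in when it is done.

```bash
mkdir -p pics; cat > h.py <<'E'
import numpy as np, cv2
from bench import manip, fingers, ik, sensors, imaging, sign_off
def cam(n):
    s=sensors.get_state(); im,d=imaging.camera(n); return im,d
def save(im,n): cv2.imwrite('pics/'+n,cv2.cvtColor(im,cv2.COLOR_RGB2BGR))
def ray(n,uv,z):
    p=imaging.camera_params(n);K=p['intrinsics'];R=cv2.Rodrigues(np.array(p['rvec'],float))[0];t=np.array(p['tvec'],float).ravel()
    uv=np.atleast_2d(np.array(uv,float));d=(R.T@np.linalg.inv(K)@np.c_[uv,np.ones(len(uv))].T).T
    c=-R.T@t; return c+d*((z-c[2])/d[:,2])[:,None]
def cloud(n,d):
    p=imaging.camera_params(n);K=np.array(p['intrinsics']);R=cv2.Rodrigues(np.array(p['rvec'],float))[0];t=np.array(p['tvec'],float).ravel()
    v,u=np.indices(d.shape); P=np.stack([(u-K[0,2])/K[0,0]*d,(v-K[1,2])/K[1,1]*d,d],-1)
    return (P-t)@R
E
python3 - <<'E'
from h import *
for n in('top','scene'):
    im,d=cam(n); save(im,n+'0.png'); np.savez('pics/'+n+'0.npz',im=im,d=d)
print(sensors.get_state()['t'])
E
```

```text
0.1
```

View pics/top0.png

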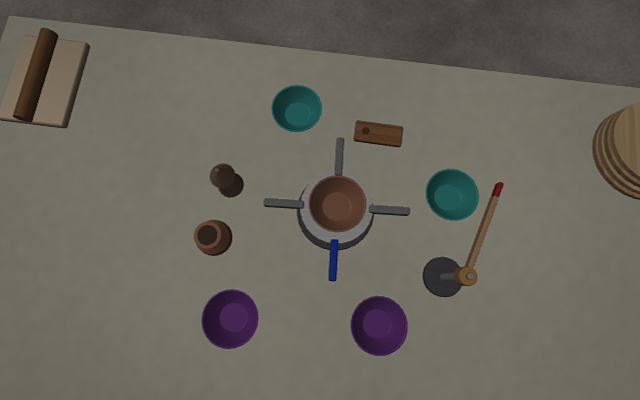

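View pics/scene0.png

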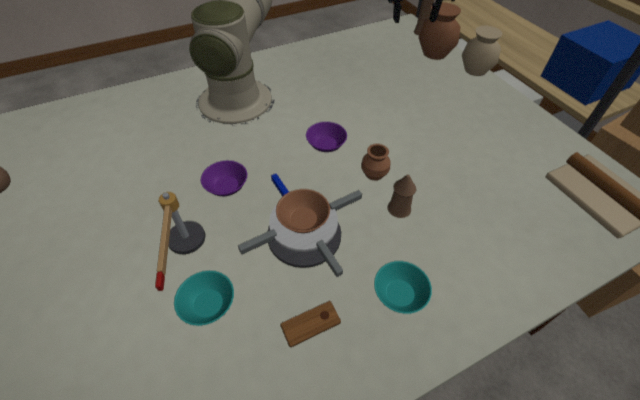

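The top view shows the blue spoke towards the robot (333,260), the dish at (337,204), the gauge foot at (443,277) with its collar at (466,276), and the red tip at (498,188). In the scene view the blue spoke is at (280,185) and the red tip at (160,280). The gauge stands on the robot's right (-y).

```bash
cat >> h.py <<'E'
def masks(im):
    h=cv2.cvtColor(im,cv2.COLOR_RGB2HSV).astype(int);H,S,V=h[...,0],h[...,1],h[...,2]
    return dict(blue=(abs(H-117)<8)&(S>180)&(V>60),red=((H<6)|(H>174))&(S>190)&(V>60),wood=(abs(H-15)<8)&(S>90)&(V>130))
def measure(im,d,n='top'):
    P=cloud(n,d);m=masks(im);x=P[...,0];y=P[...,1];z=P[...,2];ok=(d>0)&(x>.1)&(x<.9)&(abs(y)<.6)
    o={}
    b=P[m['blue']&ok&(z>.062)&(z<.078)][:,:2]
    g=P[ok&(z>.063)&(z<.076)&(cv2.cvtColor(im,cv2.COLOR_RGB2HSV)[...,1]<60)]
    r=P[m['red']&ok&(z>.135)&(z<.155)][:,:2]; w=P[m['wood']&ok&(z>.137)&(z<.152)][:,:2]; top=P[ok&(z>.153)&(z<.168)&(y<0)][:,:2]
    return dict(blue=b,grey=g[:,:2],red=r,wood=w,top=top)
E
python3 - <<'E'
from h import *
np.set_printoptions(precision=4,suppress=True)
f=np.load('pics/top0.npz');im,d=f['im'],f['d'];P=cloud('top',d)
for uv in [(333,260),(390,210),(284,203),(340,155),(466,276),(443,290),(498,188),(485,225),(337,178),(452,170),(379,298),(230,292),(218,170),(205,225),(380,128),(297,87)]: print(uv,im[uv[1],uv[0]],P[uv[1],uv[0]])
for k,v in measure(im,d).items(): print(k,len(v), v.mean(0) if len(v) else '', v.min(0) if len(v) else '',v.max(0) if len(v) else '')
p=imaging.camera_params('top');print(-cv2.Rodrigues(np.array(p['rvec'],float))[0].T@np.array(p['tvec']).ravel())
# spoke ends by ray at z=.07
print(ray('top',[(333,280),(409,211.5),(264,203),(340,138)],.07)); print(ray('top',[(470,276)],.16),ray('top',[(499,184)],.145))
E
```

```text
(333, 260) [ 22  39 102] [ 0.4465 -0.0265  0.0697]
(390, 210) [72 74 72] [ 0.5614 -0.1297  0.0697]
(284, 203) [73 74 72] [0.548  0.0867 0.0704]
(340, 155) [72 72 72] [ 0.6651 -0.0149  0.0697]
(466, 276) [69 65 61] [ 0.4441 -0.2562  0.158 ]
(443, 290) [45 45 46] [ 0.4175 -0.2637  0.0147]
(498, 188) [99 25 25] [ 0.6134 -0.3131  0.1437]
(485, 225) [110  86  61] [ 0.5408 -0.2918  0.1433]
(337, 178) [59 40 30] [ 0.6072 -0.0142  0.0966]
(452, 170) [16 69 67] [ 0.6736 -0.2611  0.0364]
(379, 298) [45 24 55] [ 0.3847 -0.1293  0.0356]
(230, 292) [43 23 51] [0.3574 0.1732 0.0331]
(218, 170) [74 58 49] [0.5864 0.2172 0.1228]
(205, 225) [60 43 35] [0.481  0.2332 0.0867]
(380, 128) [82 56 36] [ 0.76   -0.0992  0.0147]
(297, 87) [22 60 57] [0.827  0.1013 0.0341]
blue 288 [ 0.4468 -0.0265] [ 0.4073 -0.0351] [ 0.4868 -0.0178]
grey 1279 [ 0.5709 -0.0201] [ 0.4068 -0.2618] [0.7051 0.131 ]
red 71 [ 0.6114 -0.3121] [ 0.5999 -0.32  ] [ 0.6242 -0.3058]
wood 0   
top 42 [ 0.4452 -0.2609] [ 0.4398 -0.2662] [ 0.4502 -0.2552]
[ 0.4053 -0.0028  0.8314]
[[ 0.408  -0.0312  0.07  ]
 [ 0.5632 -0.1682  0.07  ]
 [ 0.5428  0.1273  0.07  ]
 [ 0.7026 -0.0105  0.07  ]]
[[ 0.4449 -0.2623  0.16  ]] [[ 0.621  -0.3141  0.145 ]]
```

```bash
cat >> h.py <<'E'
hub=np.array([.554,-.0207]);post=np.array([.445,-.261])
def pose(c,phi,r,off,z,flip=0):
    "finger at radius r along angle phi (deg) about c, shifted off along the anticlockwise tangent; jaws tangential"
    a=np.radians(phi);u=np.array([np.cos(a),np.sin(a)]);t=np.array([-u[1],u[0]])
    p=c+r*u+off*t; return [p[0],p[1],z],[180,0,(phi+flip+180)%360-180]
def report():
    s=sensors.get_state(); print('t',round(s['t'],2),np.round(s['eef_pos'],3),np.round(s['ft_force'],2),np.round(s['joint_positions'],0))
E
python3 - <<'E'
from h import *
for fl in(0,180):
  for phi in(-176,-145,-114): print(fl,phi,[None if q is None else np.round(q) for q in [ik(*pose(hub,phi,.132,-.027,.054,fl))]])
  for phi in(-17,20,66):print('ptr',fl,phi,[None if q is None else np.round(q) for q in [ik(*pose(post,phi,.12,-.025,.12,fl))]])
E
```

```text
0 -176 [array([ -16.,   20.,  115.,    0.,   45., -110.])]
0 -145 [array([ -25.,   22.,  112.,   -0.,   46., -150.])]
0 -114 [None]
ptr 0 -17 [array([-41.,  38.,  73.,  -0.,  69.,  66.])]
ptr 0 20 [array([-34.,  35.,  78.,  -0.,  67.,  36.])]
ptr 0 66 [array([-30.,  27.,  92.,  -0.,  61.,  -6.])]
180 -176 [array([-16.,  20., 115.,  -0.,  45.,  70.])]
180 -145 [array([-25.,  22., 112.,  -0.,  46.,  30.])]
180 -114 [array([-29.,  28., 103.,  -0.,  49.,  -5.])]
ptr 180 -17 [array([ -41.,   38.,   73.,    0.,   69., -114.])]
ptr 180 20 [array([ -34.,   35.,   78.,    0.,   67., -144.])]
ptr 180 66 [None]
```

```bash
python3 - <<'E'
from h import *
fingers.gripper_to(0.0)
F=180
p,o=pose(hub,-175.9,.132,-.040,.2,F)
manip.move_pose(p,o); p[2]=.054; manip.move_l(p,rate=.12); report()
goal=-114.4
for phi in np.linspace(-170,goal,7):
    p,o=pose(hub,phi,.132,-.0255,.054,F); manip.move_l(p,o,rate=.06); report()
p,o=pose(hub,goal,.134,-.045,.054,F); manip.move_l(p,o,rate=.06)
p[2]=.24; manip.move_l(p,rate=.2)
manip.move_pose([.45,.1,.25],o)
report()
im,d=cam('top'); save(im,'top1.png'); np.savez('pics/top1.npz',im=im,d=d)
m=measure(im,d); 
for k in('blue','red','top'): print(k,len(m[k]),m[k].mean(0) if len(m[k]) else '')
b=m['blue'].mean(0)-hub; print('blue angle',np.degrees(np.arctan2(b[1],b[0])),np.linalg.norm(b))
E
```

```text
t 4.67 [0.42  0.01  0.054] [-0.9   0.31 -0.25] [-15.  20. 115.   0.  44.  71.]
t 5.29 [ 0.42  -0.018  0.054] [ 0.87 -0.01 -0.55] [-19.  20. 115.   0.  44.  61.]
t 5.8 [ 0.421 -0.04   0.054] [ 0.05 -0.28  0.34] [-21.  21. 115.   0.  45.  49.]
t 6.31 [ 0.426 -0.061  0.054] [-0.08 -0.01  0.27] [-24.  21. 114.   0.  45.  38.]
t 6.82 [ 0.434 -0.081  0.054] [-0.95 -0.3  -0.89] [-26.  22. 112.   0.  46.  26.]
t 7.33 [ 0.445 -0.1    0.054] [ 0.06 -0.31 -1.06] [-27.  24. 109.  -0.  47.  16.]
t 7.83 [ 0.459 -0.116  0.054] [0.19 0.15 1.3 ] [-28.  26. 106.  -0.  48.   5.]
t 8.34 [ 0.476 -0.13   0.054] [-0.51  0.46  0.07] [-29.  28. 103.  -0.  49.  -4.]
t 10.8 [0.45  0.099 0.25 ] [ 0.57 -0.77  0.09] [-2.  9. 95. -0. 76. 22.]
blue 278 [ 0.50732712 -0.11724844]
red 69 [ 0.61114676 -0.31155377]
top 42 [ 0.44527692 -0.260948  ]
blue angle -115.79977798532089 0.10723786566112202
```

View pics/top1.png

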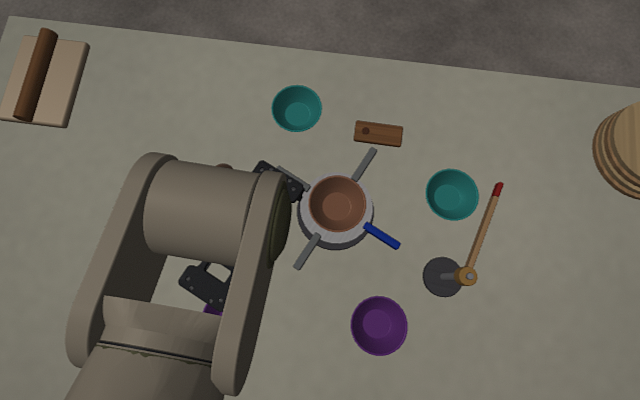

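The blue spoke now points at the post: 1.4° off at (382,236), against a tolerance of about 4.3°. The dish is still centred at (337,204). Next I push the pointer.

```bash
python3 - <<'E'
from h import *
p,o=pose(post,-17,.12,-.045,.25); manip.move_pose(p,o); p[2]=.122; manip.move_l(p,rate=.12); report()
goal=65.6
for phi in np.linspace(-10,goal,8):
    p,o=pose(post,phi,.12,-.0215,.122); manip.move_l(p,o,rate=.07); report()
p,o=pose(post,goal,.12,-.045,.122); manip.move_l(p,o,rate=.06)
p[2]=.25; manip.move_l(p,rate=.2)
manip.move_pose([.35,.3,.25],[180,0,90])
report()
im,d=cam('top'); save(im,'top2.png'); np.savez('pics/top2.npz',im=im,d=d)
m=measure(im,d); 
for k in('blue','red','top'): print(k,len(m[k]),m[k].mean(0) if len(m[k]) else '')
b=m['blue'].mean(0)-hub; print('blue angle',np.degrees(np.arctan2(b[1],b[0])))
for q in (m['top'].mean(0),post):
  b=m['red'].mean(0)-q; a=np.arctan2(b[1],b[0]);w=hub-q;print('ptr angle',np.degrees(a),np.linalg.norm(b),'y of hub',-np.sin(a)*w[0]+np.cos(a)*w[1])
E
```

```text
t 13.72 [ 0.547 -0.339  0.123] [-0.12  0.45  0.46] [-42.  38.  72.   0.  70.  65.]
t 14.42 [ 0.56  -0.303  0.122] [0.1  0.24 0.2 ] [-39.  38.  73.   0.  69.  61.]
t 14.89 [ 0.565 -0.281  0.122] [-0.5   0.09 -0.15] [-37.  37.  74.   0.  69.  52.]
t 15.37 [ 0.567 -0.258  0.122] [-0.04  0.27  0.2 ] [-35.  36.  76.  -0.  68.  43.]
t 15.84 [ 0.564 -0.236  0.122] [-0.76 -0.24  0.49] [-34.  35.  78.   0.  67.  34.]
t 16.32 [ 0.557 -0.214  0.122] [-0.85 -0.66 -0.74] [-32.  33.  81.  -0.  66.  25.]
t 16.79 [ 0.546 -0.194  0.122] [-0.17 -0.17 -0.43] [-31.  31.  85.   0.  64.  15.]
t 17.27 [ 0.532 -0.176  0.122] [-0.36 -0.64  0.06] [-30.  29.  88.   0.  63.   5.]
t 17.74 [ 0.514 -0.161  0.122] [ 0.33 -0.37 -0.72] [-30.  26.  92.   0.  61.  -5.]
t 20.91 [0.351 0.3   0.25 ] [-0.35 -0.07  0.12] [26.  9. 95. -0. 76. 26.]
blue 280 [ 0.50739918 -0.1176797 ]
red 52 [ 0.51528231 -0.10149416]
top 44 [ 0.44525984 -0.26100311]
blue angle -115.66528072704497
ptr angle 66.29911722779792 0.1742017551494756 y of hub -0.0029759321906246555
ptr angle 66.22049747313018 0.17430351507625474 y of hub -0.002853061263054832
```

View pics/top2.png

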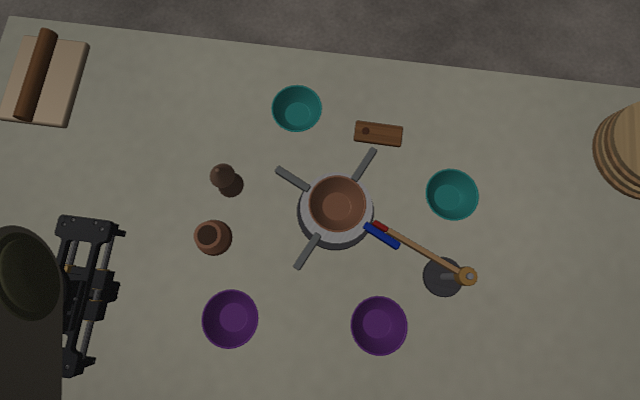

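```bash
python3 - <<'E'
from h import *
e=ray('top',[(398.5,245.5),(277.5,170)],.07)[:,:2]; g=ray('top',[(375,150),(297,267)],.07)[:,:2]
u=e[0]-e[1];L=np.linalg.norm(u);u/=L;w=post-e.mean(0)
off=u[0]*w[1]-u[1]*w[0]
print('span',L,'centre',e.mean(0),g.mean(0),'y of post',off)
if abs(off)<.012: sign_off(); print('signed')
E
```

```text
span 0.2910856750961387 centre [ 0.55370999 -0.02116279] [ 0.55460451 -0.02226226] y of post 0.003885373328070249
the job is handed in; nothing more can be done
signed
```

I pushed the blue spoke anticlockwise by about 61° and the gauge's pointer arm by about 83°, both with the closed fingers. The job was handed in at about 21 s of the 64 s allowed.

| Final check (top camera) | Result | Limit |
|---|---|---|
| Blue spoke's line from the post's axis | about 4 mm by the line through the spoke ends, about 6 mm by the blue patch | 20 mm |
| Pointer's line from the wheel's axis | about 3 mm | 20 mm |

- **Dish and bystanders:** in the last picture the dish is still centred on the wheel. The vase, finial, rib and the purple and turquoise bowls are where they started. I judged this by eye from the picture and did not measure it.
- **Arm:** it was clear of everything when I handed in.
- **Disagreements:** the two spoke estimates differ by about 2 mm. The spoke ends measured 291 mm across rather than 300 mm, because I picked their pixels by eye. No check failed.

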